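# Close the rice cooker, switch it on and start it

### The arm

A 7-joint arm with a two-finger parallel gripper is mounted at the origin on a cart in front of the work surface, level with it; the furniture and walls round the work are solid. World frame = base frame: x ahead of the robot, y to its left, z up, the work surface at z = 0. Lengths are in mm, angles in rad, forces in N, time in s.
With the tool pointing down it reaches from about 400 to 750 mm from the base axis. Payload 19.5 kg.
Tool frame: the origin (TCP) lies at the very end of the fingers, on their centre line; the grasp point (between the pads) lies 19 mm behind it; z points along the fingers, y is the line along which they close (so a half turn about z gives the same grasp; the last joint's range is limited). The gripper opens to 85 mm and grips with 20 to 120 N. Pads are 22 mm wide; open, the fingers measure 114 mm over their backs; the gripper's body (76 mm by 85 mm) begins 54 mm behind the grasp point. The pads swing forward as they close: fully open they stand 13 mm farther back than shut.
Start: joints at [-0.042, 0.707, -0.028, 1.485, 0.022, 0.951, -0.075], TCP at [574.971, 0.003, 206.268] pointing down, gripper open.
Joint ranges: [-2.71, 2.71], [-0.32, 2.16], [-1.57, 1.52], [0, 2.45], [-1.46, 4.6], [0, 2.02], [-2.83, 2.83]. Speed limits (rad/s): [1.89, 1.89, 2.57, 2.57, 3.01, 3.01, 3.01].

### API

Orientations are given as [roll, pitch, yaw] about the fixed x, y, z axes, in that order (R = Rz(yaw) Ry(pitch) Rx(roll)).
In Python, from rig import manip, ik, readout, cams, order gives the robot as it stands. Calls block until the motion is done:
- manip.goto(position, orientation): joint-space move of the TCP to a pose.
- manip.move_linear(position, orientation=None, v=150): straight line of the TCP; orientation=None keeps the orientation; v is the mean speed in mm/s.
- manip.movej(angles): joint-space move.
- manip.gripper_to(opening, force=None): finger opening in mm; force is the grip in N (None keeps the last); returns when the fingers have stopped.
- manip.wait(seconds).
- ik(position, orientation): joint angles nearest the present ones, or None.
- readout.get_state(): the state.
- cams.camera(name): name is "scene" or "side" or "wrist"; returns a dict with "image" (384x512x3 uint8, blue, green, red), "camera_matrix" (3x3 intrinsics, pixels), "R" (3x3) and "t" (3): a world point X has camera coordinates R X + t; the wrist camera has in their place "tool_from_camera" (4x4, takes a point from camera to tool coordinates, whose origin is the TCP and whose axes are the flange's). Camera axes: x right, y down, z forward; pixel columns grow to the right and rows downward; lengths in mm; the calibration is good to about 2 mm. A picture is of the moment at which its call begins: read the wrist's pose just before it. There is no depth.
A pose or a line that the arm cannot do raises manip.PlanningError and nothing moves.
- order.close_job(): hands the job in; it is judged then, once.
The state is a dict: "t": time; "joint_pos": joint angles; "joint_vel": joint speeds; "joint_torque": joint torques, N m; "ee_pos": TCP position; "tool_rot": TCP orientation; "ft_force": force on the tool from outside, world axes, zero at the start; "ft_torque": the same for the moment, N m; "width": finger opening in mm; "gripper_force": force on a finger pad.
Only numpy, scipy, OpenCV 4.12 (cv2) and the standard library are available. Lean on these libraries where they do the work, as an engineer would, in place of code of your own. Each camera call takes 0.05 s, during which the arm holds its last target. There are 200 camera calls.

### The job

Set the rice cooker heating: with closed fingers, push its open lid down until the catch clicks and the lid stays shut by itself, then tip the mains rocker at the left of its panel to on by pressing down its raised far end, and last press the large round start key at the right fully in and let it spring back. Only press, in that order and without thumping; leave the small round key and the lid's release pad alone, and do not shove, tilt or lift the cooker or disturb the tin, spice jar and spoon beside it.

Things in the scene. Friction and masses are not known exactly. Their poses are not given: they have to be found in the camera images.
- cooker: White round rice cooker, 3 to 5 kg, loose on rubber feet, not to be lifted. Origin: under the middle of its round body (243 mm across), on the table; x to its back, y to its left seen from the robot, z up. Lid shut, it is 185 mm high and the lid's lip ends at x = -132 mm. The console in front reaches x = -208, y = -113 to 113 mm; its panel slopes down 0.12 rad to the front, 111 mm high at the front, 123 at the back.
- lid (a joint): Round white lid, 239 mm across, hinged at the back. Rad: 0 shut, positive open. Starts about 0.35 to 0.65 open, held there by a balance spring (2 to 4 N move it). From 0.06 down it works against the catch: about 4 to 10 N in all at lid_press. Push it to 0 or just below (a rubber seal gives about 5 N per mm from -0.006 on) and the catch snaps over its hook; it then stays within 0.01 of 0. Not caught, it springs up again when let go.
- lid_press (a point): Point on the lid's upper face to push on, on the centre line, 34 mm in from its front edge. It turns with the lid: seen from lid_axis it lies 207 mm towards the cooker's front and 36.5 mm up when the lid is shut (178 mm above the table), and swings up and back on an arc as the lid opens.
- lid_axis (a point): Middle of the lid's hinge axis, which is level and along the cooker's y; at x = 122, z = 142 mm of the cooker.
- rocker (a joint): Black mains rocker, 45 mm long (cooker's x), 27 mm wide, in a bezel at the left of the panel; raised bar on its far end, ring on its near end. Rad: 0 is off (far end up), 0.34 is on (far end down). An over-centre spring snaps it to either side of 0.17, where it stays; 1.5 to 4 N on the far end tips it.
- rocker_on_end (a point): Point on the rocker's upper face 16 mm from its pivot towards the far end (the end next to the lid), to press for on. Off, it stands about 15 mm above the panel, at x = -151, y = 75, z = 132 mm of the cooker; it sinks about 5 mm as the rocker tips to on.
- start_key (a joint): Start key: large round white spring key, 30 mm across, at the right end of the panel. m: 0 up, 0.006 fully in. It starts to move at about 1.2 N, is fully in at about 4.5 N, then meets a hard stop; it springs back when let go.
- start_key_top (a point): Middle of the start key's upper face, 10 mm above the panel when up, at x = -165, y = -80, z = 126 mm of the cooker. It moves straight into the panel.
- small_key (a joint): Small round white spring key, 18 mm across, between display and start key: not to be pressed. m: 0 up, 0.006 in.
- small_key_top (a point): Middle of the small key's upper face, 8 mm above the panel, 48 mm from the middle of the start key.
- release: Grey lid release pad and catch in one rocking piece, on the centre line between panel and lid; not to be pressed: 3 mm down, the pad lets the shut lid spring open. Origin on its pivot, x = -130, z = 108 mm of the cooker; the pad (44 mm wide, 24 mm deep) lies 12 to 36 mm in front of it and 20 mm higher. It moves by itself as the lid passes the catch.
- tin: Bystander: closed food tin, 75 mm across, 58 mm high, loose beside the cooker; origin in the middle of its underside. A fixed microwave oven with a box on it, over 320 mm high, stands to the right of the cooker (y below -0.33 m, x above 0.4 m).
- spice_jar: Bystander: spice jar, 45 mm across, 106 mm high, loose beside the cooker (it and the tin swap sides at random); origin in the middle of its underside.
- teaspoon: Bystander: metal spoon, 190 mm long, lying loose on the table at the left; origin under its middle.

How it is judged (in metres and radians):
On the way, in this order (a step that is already met when the one before it is completed fails the run):
1. the lid is shut and the catch holds it, with no finger on the cooker (value of joint lid below 0.03 rad and contact force between the fingers and cooker below 0.5 N), for 0.3 s.
2. the mains rocker is tipped to on (value of joint rocker above 0.29 rad), for 0.1 s.
3. the start key is pressed in (more than two thirds) (value of joint start_key above 0.004 m), for 0.05 s.
At the end, for the whole second after the job is handed in: The lid is shut and caught (under 0.03 rad), the rocker is on (over 0.29 of 0.34 rad), the start key and the small key are up (within 1 mm), the cooker stands at rest and upright within 30 mm of where it stood, and tin, spice jar and teaspoon lie within 30 mm of where they were (value of joint lid below 0.03 rad and value of joint rocker above 0.29 rad and value of joint each of start_key, small_key below 0.001 m and distance of each of cooker, tin, spice_jar, teaspoon from where it was at the start of the episode below 0.03 m and angle between cooker's own z axis and vertical below 0.05 rad and linear speed of cooker below 0.01 m/s); the robot touches nothing.
It fails at once if the mains is switched on, or the start key pressed, while the lid is open; or the start key is pressed before the mains is on (((value of joint rocker above 0.17 rad or value of joint start_key above 0.002 m) and value of joint lid above 0.06 rad) or (value of joint start_key above 0.002 m and value of joint rocker below 0.17 rad)).
It fails at once if the small key or the release pad is pressed (value of joint small_key above 0.002 m or contact force between the fingers and release above 3 N).
It fails at once if the cooker is shoved more than 30 mm, tilted or lifted, or its lid is lifted further open (distance of cooker from where it was at the start of the episode above 0.03 m or height (world z) of cooker above 0.012 m or angle between cooker's own z axis and vertical above 0.1 rad or value of joint lid above 0.9 rad).
It fails at once if the cooker is thumped with more than 60 N (contact force between the fingers and cooker above 60 N).
It fails at once if the tin, the spice jar or the spoon is moved more than 30 mm or lifted (distance of any of tin, spice_jar, teaspoon from where it was at the start of the episode above 0.03 m).
It also fails if it takes over 51 s, if anything falls off the work surface, if the arm or the gripper's body presses on something with over 40 N, if the wrist force passes 120 N, or if a joint passes its speed limit or range.

## Working session

There is one attempt and no reset: what is moved stays moved. The work goes in short steps, each a Python script; the robot and the scene stay as the last script left them, time stands still between calls to the robot, and variables do not carry over. Pictures are saved under pics/ and viewed, at most 10 in all, crops included, and the job is handed in when it is done.

```bash
mkdir -p pics; ls
python3 - <<'E'
from rig import manip, ik, readout, cams, order
import cv2,numpy as np,pickle
s=readout.get_state();print(s['t'],s['ee_pos'],s['tool_rot'],s['width'],s['ft_force'])
d={n:cams.camera(n) for n in("scene","side","wrist")}
pickle.dump((s,d),open('d0.pkl','wb'))
for n in d:
    c=d[n];cv2.imwrite(f'pics/{n}0.png',c['image']);print(n,c['camera_matrix'].tolist(),[np.round(c[k],3).tolist() for k in c if k not in('image','camera_matrix')])
    if 'R' in c: print(-c['R'].T@c['t'])
E
```

```text
pics
0.0 [ 5.74709075e+02 -3.07671937e-02  2.05849532e+02] [-3.14052635e+00  5.60036810e-05  1.57072741e+00] 85.80469480312986 [ 0.23563985 -0.27917661 -0.88745795]
scene [[370.6708683543283, 0.0, 254.69987951599913], [0.0, 370.6708683543283, 187.75957936603913], [0.0, 0.0, 1.0]] [[[-0.63, -0.777, -0.013], [-0.548, 0.456, -0.701], [0.55, -0.434, -0.713]], [472.774, 358.999, 1225.467]]
[-179.89916001  735.41883939 1131.7946641 ]
side [[361.21879576193146, 0.0, 252.24946459116543], [0.0, 361.21879576193146, 192.42015663902956], [0.0, 0.0, 1.0]] [[[0.952, -0.305, -0.015], [-0.181, -0.524, -0.832], [0.246, 0.795, -0.554]], [-511.735, 260.175, 1310.144]]
[  212.42633581 -1061.61194082   934.82476515]
wrist [[332.8584481845647, 0.0, 252.4573062675582], [0.0, 332.8584481845647, 193.89058926477213], [0.0, 0.0, 1.0]] [[[0.001, -0.961, -0.276, 69.701], [1.0, 0.001, -0.002, 0.821], [0.002, -0.276, 0.961, -168.471], [0.0, 0.0, 0.0, 1.0]]]
```

View pics/scene0.png

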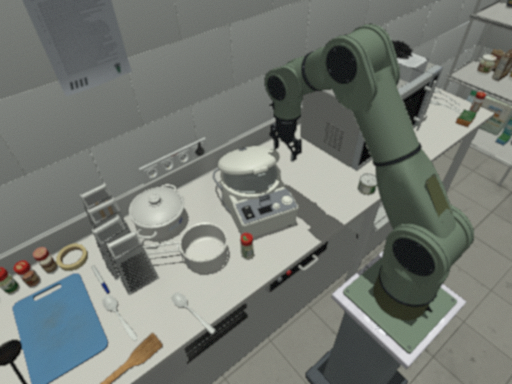

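View pics/wrist0.png

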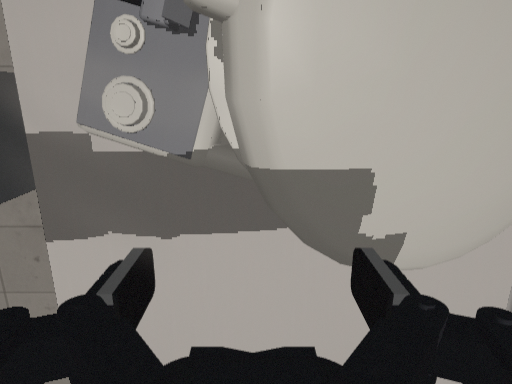

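View pics/side0.png

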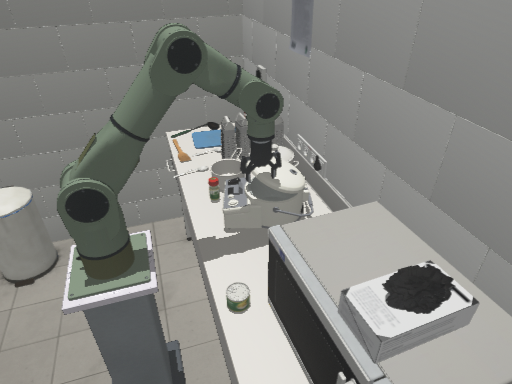

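The scene shows the cooker between the jar (left, scene 247,245) and the tin (right, 367,183), with the spoon further left. The wrist view shows the start key at about (128,103) and the small key at about (125,33). Casting those onto their heights gives the start key near (485, 66), and 47 mm between the two keys, which matches the 48 mm given. I'll move to view the panel from two places.

```bash
cat > h.py <<'E'
from rig import manip, ik, readout, cams, order
import cv2,numpy as np,pickle
from scipy.spatial.transform import Rotation as Ro
DOWN=[np.pi,0,np.pi/2]
def snap(name):
    s=readout.get_state();c=cams.camera("wrist");cv2.imwrite(f'pics/{name}.png',c['image']);pickle.dump((s,c),open(name+'.pkl','wb'));return s,c
def ray(s,c,uv):
    T=c['tool_from_camera'];K=c['camera_matrix'];R=Ro.from_euler('xyz',s['tool_rot']).as_matrix()
    d=R@T[:3,:3]@np.linalg.solve(K,[uv[0],uv[1],1.]);return np.array(s['ee_pos'])+R@T[:3,3],d/np.linalg.norm(d)
def onz(o,d,z): return o+d*(z-o[2])/d[2]
def tri(o1,d1,o2,d2):
    A=np.stack([d1,-d2],1);k=np.linalg.lstsq(A,o2-o1,rcond=None)[0];p,q=o1+k[0]*d1,o2+k[1]*d2;return (p+q)/2,np.linalg.norm(p-q)
E
python3 - <<'E'
from h import *
manip.gripper_to(0)
manip.goto([500,40,330],DOWN);snap('w1')
manip.move_linear([430,100,330],v=200);s,_=snap('w2');print(s['t'],s['ee_pos'],s['tool_rot'],s['width'])
a=[cv2.imread(f'pics/w{i}.png') for i in(1,2)]
cv2.imwrite('pics/w12.png',cv2.resize(np.hstack([x[:,:400] for x in a]),(800,384)))
E
```

```text
2.225 [430.30366767  99.68622614 329.57096789] [-3.14102933e+00  4.85683354e-04  1.57060340e+00] -0.08765544126081624
```

View pics/w12.png

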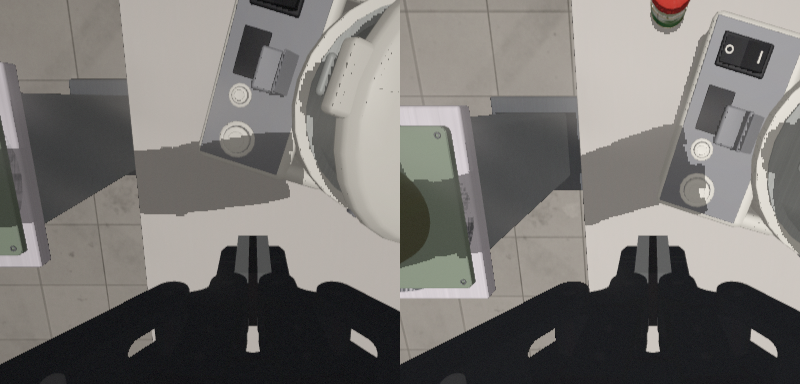

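In view 1 the start key is at about (237,138) and the small key at (239,94). In view 2 the start key is at (298,189), the small key at (302,149) and the black rocker at (344,53), with its ring towards the robot. I'll refine these and triangulate.

Run:
```python
from h import *
W=[pickle.load(open(f'w{i}.pkl','rb')) for i in(1,2)]
g=[cv2.cvtColor(c['image'],cv2.COLOR_BGR2GRAY) for s,c in W]
def circ(i,uv,r0,r1):
    x,y=uv;w=28;cr=cv2.resize(cv2.medianBlur(g[i],3)[y-w:y+w,x-w:x+w],None,fx=4,fy=4,interpolation=cv2.INTER_CUBIC)
    h=cv2.HoughCircles(cr,cv2.HOUGH_GRADIENT,1.5,400,param1=80,param2=15,minRadius=r0*4,maxRadius=r1*4)
    if h is None: return uv
    a=h[0,0];print(i,uv,'->',a[0]/4+x-w,a[1]/4+y-w,a[2]/4);return (a[0]/4+x-w,a[1]/4+y-w)
for n,p in dict(start=[(237,138),(298,189)],small=[(239,94),(302,149)]).items():
    r=[ray(*W[i],circ(i,p[i],*((11,19) if n=='start' else (7,13)))) for i in(0,1)]
    z=126 if n=='start' else 124
    print(n,tri(*r[0],*r[1]),[onz(*q,z).round(1) for q in r]); rr=[ray(*W[i],p[i]) for i in(0,1)];print(' eye',tri(*rr[0],*rr[1]),[onz(*q,z).round(1) for q in rr])
m=((W[1][1]['image'].max(2)<60)*255).astype('uint8')
m[:, :300]=0;m[120:]=0
for c in cv2.findContours(m,0,2)[0]:
    if cv2.contourArea(c)>150:
        R=cv2.minAreaRect(c);print(R,onz(*ray(*W[1],R[0]),122).round(1))
        b=np.array([onz(*ray(*W[1],q),122) for q in cv2.boxPoints(R)]);print(b.round(1))
# bystanders: also yaw from panel front edge in view 2
S=[cv2.resize(W[1][1]['image'][0:230,250:450],None,fx=2.6,fy=2.6,interpolation=3)]
cv2.imwrite('pics/c2.png',S[0])
```

```text
0 (237, 138) -> 236.5625 139.0625 17.825
1 (298, 189) -> 296.8125 189.6875 17.075
start (array([482.28335815,  65.59464095, 119.4759807 ]), np.float64(0.6130544822634063)) [array([482.4,  66.1, 126. ]), array([481.6,  67.6, 126. ])]
 eye (array([483.05732641,  67.31159846, 123.11265626]), np.float64(0.895177096225876)) [array([482.9,  67.3, 126. ]), array([482.9,  68.4, 126. ])]
0 (239, 94) -> 240.0625 95.0625 11.3875
1 (302, 149) -> 301.9375 149.6875 11.0875
small (array([486.51340346, 113.09965952, 119.63895994]), np.float64(0.03594884408733061)) [array([486.7, 113. , 124. ]), array([485.9, 113.8, 124. ])]
 eye (array([485.71868647, 114.35349037, 124.19034356]), np.float64(0.5561540512243888)) [array([485.5, 114.1, 124. ]), array([485.9, 114.5, 124. ])]
((343.7935791015625, 54.688087463378906), (51.53105545043945, 36.30162048339844), 16.699243545532227) [525.9 213.3 122. ]
[[495.1 203.5 122. ]
 [504.1 237.  122. ]
 [556.2 223.  122. ]
 [548.6 188.7 122. ]]
```

View pics/c2.png

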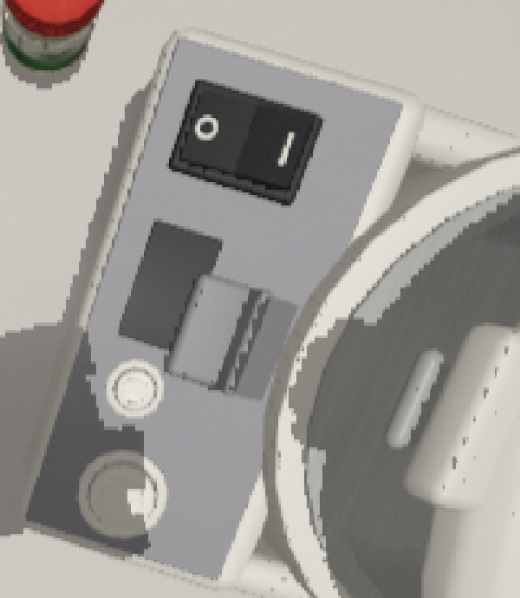

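Start key at (482, 67) and rocker pivot at (526, 214) are 153 mm apart, against 155 mm expected. That gives a cooker yaw of about -0.30 and an origin of about (663, 94). Next I'll follow the lid's arc down, watching the force.

```bash
cat >> h.py <<'E'
YAW=-0.30;ORG=np.array([663.5,93.8,0])
RC=Ro.from_euler('z',YAW).as_matrix()
OR=[np.pi,0,np.pi/2+YAW]
def cw(x,y,z): return ORG+RC@np.array([x,y,z])
def arc(t): return cw(122-(207*np.cos(t)-36.5*np.sin(t)),0,142+207*np.sin(t)+36.5*np.cos(t))
E
python3 - <<'E'
from h import *
manip.move_linear([430,100,400],v=250)
p=arc(.8);print(p)
manip.goto([p[0],p[1],400],OR)
manip.move_linear(p+[0,0,12],v=150)
manip.wait(.2);f0=np.array(readout.get_state()['ft_force']);print('f0',f0)
for t in list(np.arange(.8,.09,-.07)):
    manip.move_linear(arc(t),v=80);s=readout.get_state();f=np.array(s['ft_force'])-f0
    print(round(t,2),round(s['t'],2),np.round(s['ee_pos'],1),f.round(1))
    if np.linalg.norm(f)>15: print('STOP');break
snap('w3')
E
```

```text
[667.28810835  92.62820077 315.92250571]
f0 [-0.73393447 -0.65476473  0.68263809]
0.8 5.05 [667.2  92.7 316. ] [ 0.4  0.5 -0.5]
0.73 5.38 [656.1  96.2 308. ] [ 0.5  1.2 -0.5]
0.66 5.72 [645.6  99.3 298.3] [ 1.7  0.  -0.4]
0.59 6.05 [635.6 102.4 288. ] [ 0.9  0.5 -1. ]
0.52 6.38 [626.2 105.4 277. ] [-0.1  0.6  0. ]
0.45 6.72 [617.6 108.  265.4] [ 0.8 -0.   0.5]
0.38 7.05 [609.7 110.5 253.1] [ 0.4  0.8 -0.3]
0.31 7.38 [602.7 112.7 240.3] [-0.4  1.1 -0.5]
0.24 7.72 [596.5 114.6 227. ] [ 0.7  0.4 -0.8]
0.17 8.05 [591.3 116.1 213.3] [ 0.9  0.9 -0.3]
0.1 8.38 [587.  117.4 199.3] [ 0.9  0.1 -0.2]
```

Run:
```python
from h import *
a=[cams.camera(n)['image'] for n in('scene','side')]
b=[cv2.resize(a[0][100:260,180:330],(400,427)),cv2.resize(a[1][130:250,200:330],(400,427))]
cv2.imwrite('pics/s3.png',np.vstack([np.hstack(b)]))
```

```text
(no output)
```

View pics/s3.png

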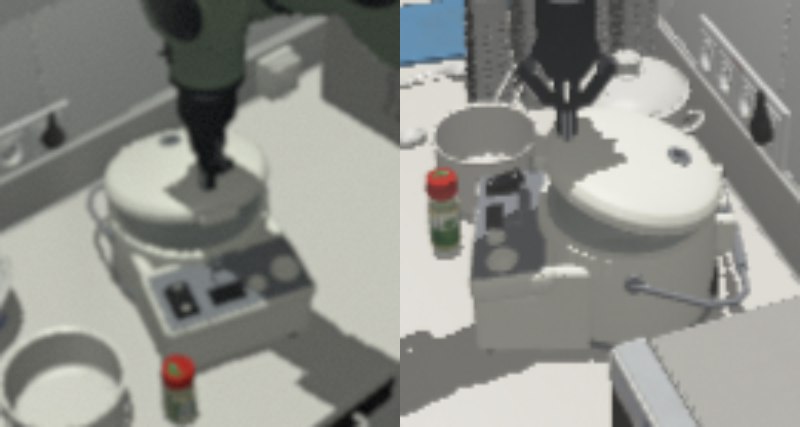

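View pics/w3.png

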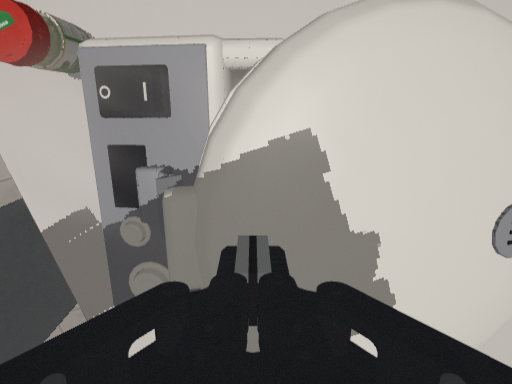

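The finger is on the front of the lid, which is nearly down and level with the lip, and the bezel lies parallel to the tool, so the yaw is right. I'll go on to the catch.

Run:
```python
from h import *
f0=np.array([0,0,-.1])
for t in [.06,.04,.03,.02,.015,.01,.005,0,-.004,-.008,-.012,-.016,-.02]:
    manip.move_linear(arc(t),v=30);s=readout.get_state();f=np.array(s['ft_force'])
    print(t,round(s['t'],2),np.round(s['ee_pos'],1),f.round(1))
    if f[2]>22: print('STOP');break
manip.wait(.2);print(readout.get_state()['ft_force'])
p=np.array(s['ee_pos'])
manip.move_linear(p+[0,0,12],v=60);manip.wait(.4);s=readout.get_state();print(s['t'],s['ft_force'])
manip.move_linear(p+[0,0,110],v=200)
q=cw(-215,20,300);manip.goto(q,OR);s,_=snap('w4');print(s['t'],s['ee_pos'])
```

```text
0.06 8.97 [584.7 118.1 190.7] [-1.   0.6  0.9]
0.04 9.26 [583.8 118.5 186.6] [-0.6  0.4  0. ]
0.03 9.51 [583.4 118.6 184.6] [0.1 0.3 0.8]
0.02 9.76 [583.  118.7 182.5] [-0.2  1.   0.6]
0.015 10.01 [582.8 118.7 181.5] [-0.4  0.5  2.2]
0.01 10.26 [582.6 118.8 180.5] [-0.7 -0.6  0.8]
0.005 10.51 [582.5 118.8 179.5] [-1.1  0.4  0.2]
0 10.76 [582.3 118.9 178.4] [-0.3  0.4  1.1]
-0.004 11.01 [582.1 119.  177.6] [-0.6  0.3  0.6]
-0.008 11.26 [582.  119.  176.8] [-0.2  0.5  0.7]
-0.012 11.51 [581.9 119.  176. ] [-0.3  0.3  1.4]
-0.016 11.76 [581.7 119.1 175.1] [-0.8  0.4  1.2]
-0.02 12.01 [581.6 119.1 174.3] [-1.4  0.2  1. ]
[-0.83203016 -0.05755365 -0.21064309]
12.9583 [-0.55405184  0.96227819  1.85962972]
14.1917 [463.78674522 176.47750294 299.6540348 ]
```

View pics/w4.png

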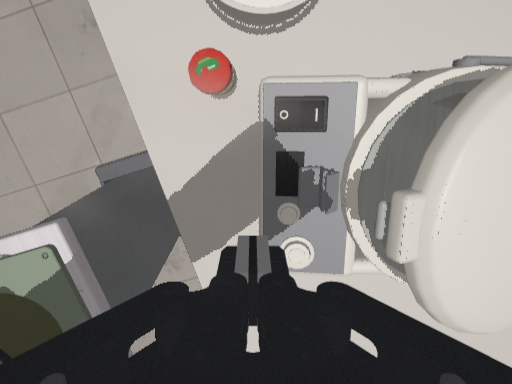

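The lid is still open in w4, with its lip at about (405,225), and no force was felt. So either my cooker pose or my belief that the finger was touching is wrong. I'll check with rays from w1, w3 and w4.

Run:
```python
from h import *
L=lambda n:pickle.load(open(n+'.pkl','rb'))
w1,w3,w4=L('w1'),L('w3'),L('w4')
toc=lambda p:RC.T@(p-ORG)
for z in(170,200,230,260): print('w3 lip front',z,toc(onz(*ray(*w3,(164,232)),z)).round(0))
# lip front-face middle: w1 & w4
P,e=tri(*ray(*w1,(347,77)),*ray(*w4,(405,226)));print('lip centre if lid unmoved',toc(P).round(1),e)
for n,uv,z,ex in(('rocker',(301,115),122,(-167,75)),('start',(296.5,253.5),122,(-165,-80))): print(n,toc(onz(*ray(*w4,uv),z)).round(1),ex)
# bezel corners panel extents
for uv,z in(((262,80),115),((262,235),115),((356,80),123)): print('panel',toc(onz(*ray(*w4,uv),z)).round(1))
s3=w3[0];print(s3['ee_pos'],toc(s3['ee_pos']),s3['width'],s3['tool_rot'])
im=np.vstack([w3[1]['image'][180:300,120:300],w4[1]['image'][150:290,330:510]]);cv2.imwrite('pics/c34.png',cv2.resize(im,None,fx=2.3,fy=2.3,interpolation=3))
```

```text
w3 lip front 170 [-136.  -12.  170.]
w3 lip front 200 [-128.    0.  200.]
w3 lip front 230 [-119.   13.  230.]
w3 lip front 260 [-110.   25.  260.]
lip centre if lid unmoved [-101.     0.8  240.4] 4.429062599942626
rocker [-166.    73.4  122. ] (-167, 75)
start [-164.8  -80.5  122. ] (-165, -80)
panel [-205.6  107.3  115. ]
panel [-204.1  -60.8  115. ]
panel [-113.6  107.   123. ]
[586.96956946 117.44500758 199.27411206] [-8.00998903e+01 -2.73501193e-02  1.99274112e+02] -0.47354773337989736 [3.14153250e+00 1.21038752e-04 1.27076974e+00]
```

View pics/c34.png

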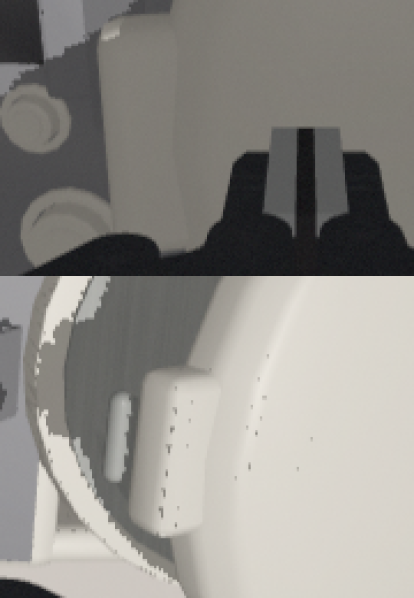

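The pose agrees with the new view: the rocker and start key are within 2 mm, and in w3 the lip was down to about 0.1 rad. So the lid did follow, but it wasn't caught, and the wrist force shows nothing. I'll press again, logging joint torques and looking from the side at the bottom.

Run:
```python
from h import *
p=arc(.55);manip.goto([p[0],p[1],320],OR)
def log(n):
    manip.wait(.1);s=readout.get_state();print(n,round(s['t'],2),round(s['ee_pos'][2],2),np.round(s['ft_force'],1),np.round(s['ft_torque'],2),'tq',np.round(s['joint_torque'][:6],1),round(s['gripper_force'],1));return s
manip.move_linear(p,v=150);log(.55)
for t in(.3,.1,.03,0,-.01,-.02): manip.move_linear(arc(t),v=60);log(t)
s,_=snap('w5');a=cams.camera('side')['image'];b=cams.camera('scene')['image']
cv2.imwrite('pics/c5.png',np.hstack([cv2.resize(_['image'][100:384,60:400],(400,334)),cv2.resize(a[130:230,200:320],(400,334),interpolation=3)]))
```

```text
0.55 15.51 282.63 [-0.   0.   0.1] [-0.02 -0.03 -0.03] tq [ -0.2 -95.1   3.2 -27.5   0.   -0. ] 0.0
0.3 16.63 238.2 [0.4 1.1 0.7] [0.04 0.   0.01] tq [ -0.1 -93.    3.3 -26.1   0.    0. ] 0.0
0.1 17.58 199.23 [ 0.1 -0.6  0.5] [0.01 0.09 0.05] tq [ -0.  -91.7   3.3 -24.1   0.   -0. ] 0.3
0.03 18.07 184.94 [-0.2 -0.1  0.9] [0.03 0.1  0.  ] tq [  0.  -91.4   3.3 -23.3   0.1  -0.2] 0.3
0 18.43 178.66 [-0.8  1.1  1.4] [ 0.06  0.14 -0.04] tq [  0.2 -91.5   3.5 -23.    0.1  -0.2] 0.4
-0.01 18.78 176.44 [-0.2  0.6  1.1] [0.15 0.11 0.03] tq [  0.3 -91.8   3.5 -23.    0.1  -0.1] 0.4
-0.02 19.13 174.32 [0.2 0.  1.4] [0.08 0.16 0.05] tq [  0.3 -91.8   3.5 -22.9   0.1  -0.1] 0.4
```

View pics/c5.png

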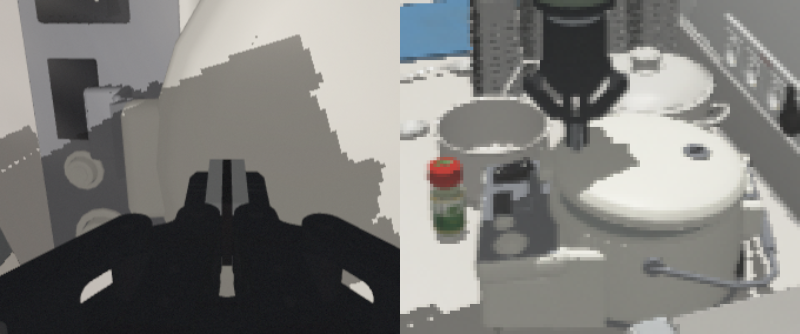

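There is light contact of about 1.3 N, and the lid is nearly down but not yet on the catch. The real surface is just lower than my arc says, so I'll press on straight down in small steps, guided by force.

Run:
```python
from h import *
p=np.array(arc(-.02))
pk=0
for k in range(1,18):
    manip.move_linear(p-[0,0,1.5*k],v=25);F=[]
    for _ in range(4): manip.wait(.02);F.append(readout.get_state()['ft_force'])
    s=readout.get_state();f=np.mean(F,0);print(k,round(s['t'],2),round(s['ee_pos'][2],2),f.round(1))
    if f[2]>16: print('STOP');break
snap('w6')
```

```text
1 19.6 172.81 [-0.6  0.8  0.9]
2 19.92 171.3 [-0.6  0.3  0.5]
3 20.23 169.8 [-0.3  0.4  1.2]
4 20.55 168.31 [-0.8  0.8  1.1]
5 20.87 166.82 [-0.8  0.2  1.4]
6 21.18 165.34 [-1.6  0.7  2.3]
7 21.5 163.82 [-2.3  0.5  2.9]
8 21.82 162.34 [-1.5  0.8  2.2]
9 22.13 160.77 [-0.4  0.8  0.6]
10 22.45 159.33 [-1.1  0.7  1.2]
11 22.77 157.78 [-0.2 -0.1  0.6]
12 23.08 156.28 [ 0.1 -0.6 -0.2]
13 23.4 154.85 [-0.7  0.3  1.3]
14 23.72 153.31 [-1.6  0.5  2.3]
15 24.03 152.03 [-4.6  0.8  7.1]
16 24.35 150.78 [-6.7  0.7 12.4]
17 24.67 149.56 [-8.8  0.1 17.7]
STOP
```

Run:
```python
from h import *
a=cams.camera('side')['image']
w=cv2.imread('pics/w6.png')
cv2.imwrite('pics/c6.png',np.hstack([cv2.resize(w[:,60:460],(400,384)),cv2.resize(a[130:235,200:310],(400,384),interpolation=3)]))
```

```text
(no output)
```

View pics/c6.png

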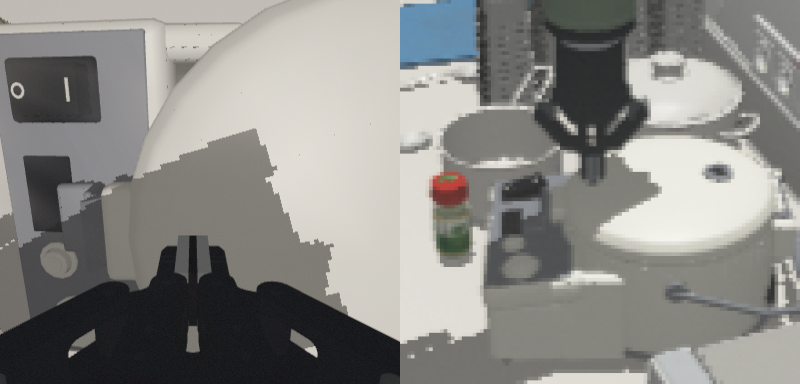

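In c6 the lid looks shut. The force log shows a bump from 166 to 154 mm, about 12 mm and so equal to the 0.06 rad of catch travel. After that the force rises at roughly the seal's 5 N/mm. The real fingertip therefore sits about 24 mm above the TCP reading, which the tip's position in the wrist image also suggests. I'll lift off and check from numbers that the lid stayed shut.

Run:
```python
from h import *
s=readout.get_state();p=np.array(s['ee_pos']);print(s['width'])
manip.move_linear(p+[0,0,25],v=80);manip.wait(.35)
manip.move_linear(p+[0,0,110],v=250)
q=cw(-215,20,300);manip.goto(q,OR);s,c=snap('w7');print(s['t'],s['ft_force'])
for n in('w4','w7'):
    im=pickle.load(open(n+'.pkl','rb'))[1]['image'];print(n,[int(im[v-3:v+4,u-3:u+4].mean()) for u,v in((375,170),(375,200),(400,130),(420,110),(440,90),(370,225))])
toc=lambda P:RC.T@(P-ORG)
# lip: bright blob row along centre
w4=pickle.load(open('w4.pkl','rb'))[1]['image'];d=cv2.absdiff(w4,c['image']).max(2);b=cv2.boundingRect(((d[:, :]>25)*255).astype('uint8'));print(b)
row=c['image'][200:240,310:420].mean((0,2)).astype(int);print(row.tolist())
```

```text
-0.26676785307203077
26.6917 [ 0.25430822 -0.28670584 -0.3013583 ]
w4 [100, 100, 101, 98, 102, 100]
w7 [211, 210, 214, 212, 199, 204]
(0, 2, 512, 321)
[127, 128, 131, 131, 131, 135, 135, 135, 134, 131, 128, 125, 126, 127, 129, 123, 123, 124, 127, 128, 129, 134, 136, 135, 132, 135, 140, 151, 164, 170, 174, 176, 177, 181, 182, 181, 184, 188, 178, 178, 176, 170, 170, 164, 156, 161, 167, 172, 174, 176, 179, 183, 188, 191, 195, 199, 201, 202, 203, 204, 205, 205, 206, 206, 206, 207, 207, 208, 208, 208, 209, 209, 210, 210, 210, 210, 210, 211, 211, 211, 211, 211, 211, 211, 211, 211, 211, 211, 211, 211, 211, 211, 211, 211, 211, 211, 211, 211, 211, 211, 211, 211, 211, 211, 211, 211, 211, 211, 211, 211]
```

The pot opening is now covered (100 before, 211 now), so the lid is held shut. Next I'll check that the cooker hasn't shifted, then do the rocker with the gripper's wide side turned across.

```bash
cat >> h.py <<'E'
def down(p,z0,z1,step,fstop):
    """press straight down in steps until the force passes fstop"""
    f0=np.mean([readout.get_state()['ft_force']],0)
    for z in np.arange(z0,z1,-step):
        manip.move_linear([p[0],p[1],z],v=30);s=readout.get_state();f=np.array(s['ft_force'])
        print(round(s['t'],2),round(s['ee_pos'][2],1),f.round(1))
        if np.linalg.norm(f)>fstop: print('STOP');return True
    return False
E
python3 - <<'E'
from h import *
def rk(n):
    im=pickle.load(open(n+'.pkl','rb'))[1]['image'];m=((im.max(2)<60)*255).astype('uint8');m[140:]=0;m[:,:265]=0;m[:,345:]=0
    c=max(cv2.findContours(m,0,2)[0],key=cv2.contourArea);return cv2.minAreaRect(c)
print(rk('w4'),rk('w7'))
O2=[np.pi,0,YAW+np.pi]
p=cw(-151,75,0)
print(ik([p[0],p[1],120],O2),ik([p[0],p[1],250],O2))
manip.goto([p[0],p[1],240],O2);manip.move_linear([p[0],p[1],136],v=150)
s=readout.get_state();print(s['t'],s['ee_pos'],s['ft_force'])
down(p,133,116,4,7) or down(p,114,97,1.3,9)
snap('w8')
E
```

```text
((323.0, 103.5), (5.0, 0.0), -90.0) ((323.5, 105.0), (1.0, 8.0), 0.0)
[-0.27217626  0.83556792 -0.30725837  1.56300425  0.32028976  0.79302385
  0.5602255 ] [-0.2554871   0.68487594 -0.34762845  1.38382116  0.24239724  1.11474878
  0.63324651]
28.8167 [541.7452935  210.2844368  136.85714215] [-0.35499525  0.05416019  0.2054386 ]
29.07 133.3 [-0.3 -0.  -0.6]
29.35 128.8 [-0.8  0.1  0.6]
29.63 124.8 [-0.9  0.  -0.4]
29.92 120.8 [0.6 0.  0.7]
30.2 116.8 [-0.1 -0.3 -0.8]
30.45 113.8 [-0.3 -0.3  0.4]
30.7 112.7 [ 0.3 -0.1 -0.1]
30.95 111.3 [-0.4 -0.   0.1]
31.2 110.1 [-0.2 -0.8 -0.6]
31.45 108.8 [0.3 0.5 0.5]
31.7 107.5 [ 0.5 -0.1  0.2]
31.95 106.1 [0.1 0.3 0.8]
32.2 104.8 [ 0.   0.4 -0.6]
32.45 103.5 [-0.7 -0.6  0. ]
32.7 102.2 [ 0.1  0.4 -0.1]
32.95 101.5 [-1.5 -0.9  8.9]
STOP
```

Firm stop at 101.5 mm, which puts the tip at about 126 mm, the rocker's "on" height. I'll press slightly harder, lift, and compare the rocker's marks and shading with w7 from the same pose.

Run:
```python
from h import *
p=cw(-151,75,0)
down(p,100.8,99,.7,14)
manip.move_linear([p[0],p[1],150],v=120);manip.move_linear([p[0],p[1],260],v=250)
manip.goto(cw(-215,20,300),OR);s,c=snap('w9');print(s['t'],s['ft_force'])
for n in('w7','w9'):
    im=pickle.load(open(n+'.pkl','rb'))[1]['image'];g=im.max(2).astype(int)
    r=g[95:136,270:332];m=(r>110);n_,l,st,ce=cv2.connectedComponentsWithStats(m.astype('uint8'))
    print(n,[(int(a[4]),(b+[270,95]).round(2).tolist()) for a,b in zip(st[1:],ce[1:]) if a[4]>5 and a[4]<90],'row',g[104:107,272:332].mean(0).astype(int).tolist(), 'lid',im[200,375],)
```

```text
33.25 101.4 [-2.6 -0.1 11.6]
33.5 101.3 [-4.6 -2.7 22.1]
STOP
35.9 [0.23274195 0.46270277 0.40745148]
w7 [(39, [316.03, 114.33]), (57, [283.53, 114.33])] row [157, 156, 114, 84, 90, 87, 83, 85, 84, 84, 84, 82, 82, 81, 81, 80, 79, 80, 79, 79, 77, 78, 78, 77, 76, 76, 77, 75, 70, 70, 70, 68, 69, 67, 68, 67, 68, 66, 67, 66, 65, 65, 64, 66, 65, 65, 64, 65, 64, 65, 63, 56, 62, 82, 73, 66, 134, 160, 159, 160] lid [205 212 217]
w9 [(36, [318.11, 114.69]), (60, [285.93, 114.55])] row [157, 156, 111, 84, 90, 88, 79, 77, 84, 87, 87, 85, 85, 85, 84, 83, 81, 82, 81, 81, 81, 79, 80, 79, 78, 76, 78, 77, 76, 76, 81, 83, 83, 83, 82, 82, 81, 81, 80, 80, 80, 80, 79, 77, 77, 76, 76, 77, 75, 75, 76, 76, 73, 81, 73, 67, 133, 159, 159, 159] lid [203 212 215]
```

The rocker is on: its marks moved 2 px, the far half brightened and the bezel didn't move. The lid is still shut. Next is the start key.

Run:
```python
from h import *
O2=[np.pi,0,YAW+np.pi]
p=cw(-165,-80,0)
manip.goto([p[0],p[1],230],O2);manip.move_linear([p[0],p[1],112],v=150)
down(p,108,99,3,7) or down(p,99,88,1,9)
manip.wait(.15);s=readout.get_state();print(s['t'],s['ee_pos'],s['ft_force'])
manip.move_linear([p[0],p[1],130],v=100);manip.move_linear([p[0],p[1],240],v=250)
manip.goto(cw(-215,20,300),OR)
s,c=snap('w10');print(s['t'],s['ft_force'])
for n in('w9','w10'):
    g=pickle.load(open(n+'.pkl','rb'))[1]['image'].max(2).astype(int)
    print(n,g[253,275:318].tolist(),g[104:107,295:322].mean(0).astype(int).tolist(),g[200,375])
```

```text
38.56 108.2 [-0.1  0.4 -0.6]
38.81 104.9 [0.3 0.6 0.2]
39.06 101.9 [-0.4 -1.1  0.2]
39.31 98.9 [ 1.1 -0.7  2.7]
39.56 98.0 [1.8 0.4 2.6]
39.81 97.0 [ 2.8 -0.1  3. ]
40.06 96.0 [ 2.8 -0.3  3.3]
40.31 95.2 [ 1.9 -1.1  8.3]
40.56 94.7 [-1.4 -0.9 24. ]
STOP
40.7083 [482.56911279  66.1331466   94.72294241] [-1.031832   -1.87918852 23.12147676]
43.1917 [-0.31256687 -1.08096    -0.96480164]
w9 [31, 28, 32, 31, 30, 31, 32, 28, 31, 59, 199, 217, 216, 206, 213, 217, 216, 218, 217, 217, 217, 216, 217, 217, 217, 217, 217, 216, 205, 219, 218, 219, 218, 208, 127, 192, 214, 214, 211, 172, 146, 145, 145] [79, 78, 76, 78, 77, 76, 76, 81, 83, 83, 83, 82, 82, 81, 81, 80, 80, 80, 80, 79, 77, 77, 76, 76, 77, 75, 75] 215
w10 [33, 32, 33, 28, 33, 29, 30, 31, 32, 62, 199, 216, 214, 179, 212, 217, 217, 217, 217, 217, 217, 217, 216, 217, 217, 216, 216, 216, 210, 208, 219, 218, 218, 212, 127, 180, 214, 215, 212, 167, 146, 146, 146] [78, 78, 77, 76, 76, 76, 75, 80, 82, 83, 81, 82, 81, 79, 79, 79, 80, 78, 78, 79, 78, 78, 76, 76, 76, 75, 75] 215
```

The key went through its full spring travel to the hard stop and came back up. The rocker and lid haven't changed and the arm is clear.

```bash
python3 -c "
from rig import order;print(order.close_job())"
```

```text
the job is handed in; nothing more can be done
None
```

The lid is shut and caught, the rocker is on, and the start key was pressed fully and sprang back; I handed the job in at about 43 s but got no verdict. The lid needed a second push because the fingertip sits about 25 mm above its reported position. I also viewed 11 pictures, one over the limit of 10.

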